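# Lock the blade case: line up the slotted disc and push the bolt home

### The arm

A 6-joint arm with a two-finger parallel gripper is mounted at the origin on a cart in front of the work surface, level with it; the furniture and walls round the work are solid. World frame = base frame: x ahead of the robot, y to its left, z up, the work surface at z = 0. Lengths are in m, angles in rad, forces in N, time in s.
With the tool pointing down it reaches from about 0.4 to 0.825 m from the base axis. Payload 7 kg.
Tool frame: the origin (TCP) lies at the very end of the fingers, on their centre line; the grasp point (between the pads) lies 19 mm behind it; z points along the fingers, y is the line along which they close (so a half turn about z gives the same grasp; the last joint's range is limited). The gripper opens to 88 mm and grips with 3 to 60 N. Pads are 19 mm wide; open, the fingers measure 130 mm over their backs; the gripper's body (78 mm by 193 mm) begins 47 mm behind the grasp point.
Start: joints at [-0.95, 0.359, 0.012, 0, -1.224, -0.288], TCP at [0.22, -0.638, 0.227] pointing down, gripper open.
Joint ranges: [-3.07, 3.07], [-1.43, 2.12], [-1.02, 1.25], [-3.03, 1.67], [-3.05, -0], [-3.03, 3.03]. Speed limits (rad/s): [2.39, 2.39, 3.01, 3.14, 3.14, 3.14].

### API

Orientations are given as [roll, pitch, yaw] about the fixed x, y, z axes, in that order (R = Rz(yaw) Ry(pitch) Rx(roll)).
In Python, from station import arm gives the robot as it stands. The module is installed in compiled form; this text tells all that it offers.
- The arm moves only by the shell command python3 -m crank 'ROWS' [FORCE]. ROWS is JSON, a list of rows, each an object of numbers: "dx", "dy", "dz": the shift along the world's x, y, z in m; "twist": the turn about the world's z in degrees; "grip": the opening, from -1 (shut) to 1 (fully open). A call has exactly 5 rows; each row is the pose to reach, as a shift and turn from the pose commanded when the call began; what a row does not reach only later rows make up. A row lasts 1/12 s, in which the tool goes at most 41.7 mm and 7.16 degrees, less where a joint would pass 70% of its speed; a pose out of reach is approached as far as the arm can. A call with a gripper value outside its range is refused whole. The fingers move at their own pace and stop on an object; FORCE is the grip in N (left out, the last holds). Time passes only in rows, so rows that repeat a pose let the fingers close, or fill a call up. It gives the time, the measured TCP pose, the force, the opening and the grip force at its end, in the units of the state.
- arm.get_state(): the state, without advancing time (a new reading comes with each control period).
- arm.grab_frame(name): name is "side" or "top" or "wrist"; returns the picture (400x640x3 uint8, red, green, blue); there is no depth.
- arm.get_calibration(name): a dict with "fx", "fy", "cx", "cy" (pixels), "k1" (the pictures are not rectified: a ray, as slopes to the right and down, at radius r is drawn at 1 + k1 r^2 times it, then the intrinsics apply), "cam_to_world" (4x4, takes a point from camera to world coordinates); the wrist camera has in their place "tool_from_camera" (4x4, takes a point from camera to tool coordinates, whose origin is the TCP and whose axes are the flange's). Camera axes: x right, y down, z forward; pixel columns grow to the right and rows downward; lengths in m; the calibration is good to about 2 mm. A picture is of the moment at which its call begins: read the wrist's pose just before it. get_calibration takes no time and is no camera call.
- arm.job_done(): hands the job in; it is judged then, once.
The state is a dict: "t": time; "q": joint angles; "qd": joint speeds; "joint_efforts": joint torques, N m; "eef_pos": TCP position; "ee_rot": TCP orientation; "force": force on the tool from outside, world axes, zero at the start; "moment": the same for the moment, N m; "width": finger opening in m; "gripper_force": force on a finger pad.
Only numpy, scipy, OpenCV 4.12 (cv2) and the standard library are available. Lean on these libraries where they do the work, as an engineer would, in place of code of your own. Each camera call takes 0.05 s, during which the arm holds its last target. There are 200 camera calls.

### The job

Lock the flat metal case: with the fingertips push the stud on the slotted disc round until the slot lines up with the bolt, then push the bolt by its knob through the disc until its nose is fully home in the keeper. Only push, without ramming: grasp and lift nothing, and leave the other things on the case and round it where they are.

Things in the scene. Friction and masses are not known exactly. Their poses are not given: they have to be found in the camera images.
- case: Flat metal case, 150 (x) by 270 (y) by 45 mm high, fixed; origin at the centre of its underside. Its x points away from the robot, its y to the left (yaw up to 0.3 rad). On its lid at x = 0, from +y to -y: bolt in a C-shaped channel (30 mm wide, 152 mm long, ends 38 mm short of the disc axis), slotted disc, keeper. Channel and keeper tops are 65 mm above the cupboard top.
- disc_axis (a point): fixed point on the case, on the vertical axis of the slotted disc, at the level of the disc's top (62 mm above the cupboard top); its axes are those of the case
- lock_disc (a joint): Angle of the disc (60 mm across) about its upright axis, rad, anticlockwise from above. 0: slot along the bolt, stud on the case's -x side; pi/2: stud towards the keeper; pi: slot along the bolt again, stud on the +x side. Starts 0.5 to 2.64, turns from -0.5 to 3.64, no catch when lined up; stays where left (0.05 N m friction, 2.5 N at the stud). Lined up: within 0.08 of 0 or pi.
- disc_stud (a point): centre of the round upright stud that turns the disc: 14 mm across, 22 mm from the disc axis, on the line square to the slot; it stands from the disc's top (62 mm above the cupboard top) to 90 mm; this point is 76 mm above the cupboard top
- disc_slot (a point): point on the disc's axis, 55 mm above the cupboard top, turning with the disc. The one straight open-topped slot is 23 mm wide with flared mouths, right across the middle; this point's own y axis runs along the slot, its own x axis square to it, -x towards the stud
- bolt: Loose steel bolt bar, 18 mm wide, 125 mm long, 12 mm high, held in the channel so that it can only slide along the case's y axis; about 0.24 kg, 1 to 3 N moves it, and nothing springs it back. Origin under the middle of the bar; its own -y points to the nose (tapered over its last 8 mm).
- bolt_knob (a point): centre of the bolt's round upright thumb knob, 18 mm across, 113 mm behind the nose tip; the knob stands from 67 to 91 mm above the cupboard top; this point is 79 mm above it. The knob moves along the channel in the case's -y direction when the bolt is pushed in.
- bolt_nose (a point): tip of the bolt's nose, at half the bar's height. It starts 36 to 50 mm to the +y side of the disc axis
- keeper_end (a point): fixed point on the case: the inner end face of the keeper, where the nose touches when the bolt is fully home, 56 mm to the -y side of the disc axis and 55 mm above the cupboard top. The keeper's mouth is 22 mm nearer the disc. It is a rigid stop.
- guard_1: small black clipper guard comb, 35 x 46 x 14 mm, loose on the case lid behind the bolt channel; leave alone. Origin at its underside.
- hair_clip_1: steel hair clip, 12 x 92 x 11 mm, loose on the case lid in front of the bolt channel; leave alone. Origin at its underside.
- powder_dome: glossy black dome-shaped powder box with a knob, 73 mm across, 60 mm high, on the right of the cupboard top; leave alone. Origin at its underside.
- pomade_b: round pot with white lid, 68 mm across, 43 mm high, on the right of the cupboard top; leave alone. Origin at its underside.
- oil_bottle: small brown dropper bottle, 33 mm across, 102 mm high, on the left of the cupboard top; leave alone. Origin at its underside.
- folded_card: small folded yellow card, 45 x 78 x 16 mm, lying on the left of the cupboard top; leave alone. Origin at its underside.
Things that resemble listed ones, but are neither listed nor needed, are in the scene too. There is more than one size of the bolt; the job needs the largest.

How it is judged:
On the way, in this order (a step that is already met when the one before it is completed fails the run):
1. the disc's slot is lined up with the bolt (angle between the x axis of disc_slot and the x axis of case, either way round below 0.08 rad), for 0.2 s.
2. the bolt is through the disc and home in the keeper (y of bolt_nose in the frame of keeper_end below 0.004 m), for 0.2 s.
At the end, for the whole second after the job is handed in: The bolt lies through the disc's slot (slot within 0.08 rad of the bolt's line) with its nose within 4 mm of the keeper's end face and within 7 mm of its centre, at rest (y of bolt_nose in the frame of keeper_end below 0.004 m and angle between the x axis of disc_slot and the x axis of case, either way round below 0.08 rad and linear speed of bolt below 0.01 m/s and horizontal distance between bolt_nose and keeper_end below 0.007 m); the robot touches nothing.
It fails at once if the bolt is lifted (more than 10 mm) or tipped (more than 0.2 rad) (height (world z) of bolt above 0.059 m or angle between bolt's own z axis and vertical above 0.2 rad).
It fails at once if the bolt is rammed or squeezed with more than 60 N (contact force between the fingers and bolt above 60 N).
It fails at once if another thing is moved by more than 20 mm or lifted (distance of any of guard_1, hair_clip_1, powder_dome, pomade_b, oil_bottle, folded_card from where it was at the start of the episode above 0.02 m).
It also fails if it takes over 40 s, if anything falls off the work surface, if the arm or the gripper's body presses on something with over 40 N, if the wrist force passes 120 N, or if a joint passes its speed limit or range.

## Working session

There is one attempt and no reset: what is moved stays moved. The work goes in short steps, Python scripts to look and compute and a shell command to move; the robot and the scene stay as the last step left them, time stands still between calls to the robot, and variables do not carry over. Pictures are saved under pics/ and viewed, at most 10 in all, crops included, and the job is handed in when it is done.

```bash
mkdir -p pics; cat > h.py <<'E'
import numpy as np, cv2
from station import arm
from scipy.spatial.transform import Rotation as R
def cam(name):
    c=arm.get_calibration(name)
    if 'cam_to_world' in c: return c,np.array(c['cam_to_world'])
    s=arm.get_state(); T=np.eye(4); T[:3,:3]=R.from_euler('xyz',s['ee_rot']).as_matrix(); T[:3,3]=s['eef_pos']
    return c,T@np.array(c['tool_from_camera'])
def pix2plane(c,T,uv,z):
    K=np.array([[c['fx'],0,c['cx']],[0,c['fy'],c['cy']],[0,0,1.]])
    p=cv2.undistortPoints(np.array(uv,float).reshape(-1,1,2),K,np.array([c['k1'],0,0,0.])).reshape(-1,2)
    d=np.c_[p,np.ones(len(p))]@T[:3,:3].T; o=T[:3,3]
    return o+d*((z-o[2])/d[:,2:3])
def w2pix(c,T,P):
    K=np.array([[c['fx'],0,c['cx']],[0,c['fy'],c['cy']],[0,0,1.]]); Ti=np.linalg.inv(T)
    return cv2.projectPoints(np.array(P,float).reshape(-1,1,3),cv2.Rodrigues(Ti[:3,:3])[0],Ti[:3,3],K,np.array([c['k1'],0,0,0.]))[0].reshape(-1,2)
def snap(name,f):
    c,T=cam(name); im=arm.grab_frame(name)[:,:,::-1].copy(); cv2.imwrite('pics/'+f,im); np.savez('pics/'+f+'.npz',T=T); return c,T,im
E
python3 - <<'E'
from h import *
for n in('top','side'):
    c,T,im=snap(n,n+'0.png'); print(n,c['fx'],c['k1'],T.round(3).tolist())
s=arm.get_state(); print(s['t'],s['eef_pos'],s['ee_rot'],s['force'],s['width']); print(arm.get_calibration('wrist'))
E
```

```text
top 455.8816151930074 -0.08412021457050999 [[0.022, -0.994, 0.109, 0.427], [-1.0, -0.024, -0.017, 0.017], [0.019, -0.108, -0.994, 1.166], [0.0, 0.0, 0.0, 1.0]]
side 407.1424038974879 0.0008803284676284947 [[-0.873, 0.435, -0.222, 0.736], [0.488, 0.776, -0.4, 0.365], [-0.002, -0.458, -0.889, 0.88], [0.0, 0.0, 0.0, 1.0]]
0.1 [ 0.22032871 -0.63756467  0.22573006] [ 3.14010750e+00 -1.58639799e-04 -2.80890640e+00] [0.63935849 0.5960119  0.26593701] 0.08782206543903075
{'fx': 345.8386449299041, 'fy': 345.8386449299041, 'cx': 317.082215826601, 'cy': 203.8738478803057, 'k1': -0.04938115755635417, 'tool_from_camera': array([[-4.80829298e-04, -9.56258231e-01, -2.92523441e-01,
         7.93420845e-02],
       [ 9.99999572e-01, -6.91074322e-04,  6.15391423e-04,
        -6.12378055e-04],
       [-7.90628553e-04, -2.92523020e-01,  9.56258154e-01,
        -1.56760771e-01],
       [ 0.00000000e+00,  0.00000000e+00,  0.00000000e+00,
         1.00000000e+00]])}
```

View pics/top0.png

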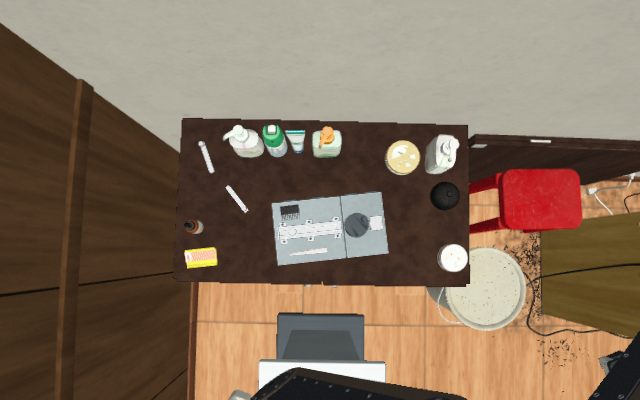

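View pics/side0.png

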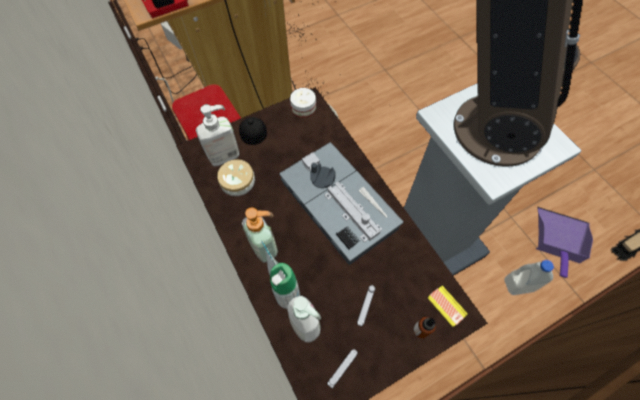

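The top view shows the case at about (272–388, 192–265), with the disc at (357,225), the keeper at (376,223) and the channel at (280–343, 231). The side view shows the disc at (322,174). The bolt candidates are the loose light bars at top (206,157) and (236,199), and the bar in the channel at top (310,231). The one in the channel fits, because it is held in line with the disc. I'll confirm this in an enlarged crop.

```bash
python3 - <<'E'
from h import *
a=cv2.imread('pics/top0.png')[183:273,262:397]; b=cv2.imread('pics/side0.png')[138:263,272:407]
a=cv2.resize(a,None,fx=5.6,fy=5.6,interpolation=cv2.INTER_CUBIC)
cv2.imwrite('pics/c1.png',a)
cv2.imwrite('pics/c2.png',cv2.resize(b,None,fx=4.7,fy=4.7,interpolation=cv2.INTER_CUBIC))
c,T=cam('top'); im=cv2.imread('pics/top0.png')
hsv=cv2.cvtColor(im,cv2.COLOR_BGR2HSV)
m=((hsv[...,2]>90)).astype(np.uint8); r=np.zeros_like(m); r[180:275,260:400]=m[180:275,260:400]
cs,_=cv2.findContours(r,cv2.RETR_EXTERNAL,cv2.CHAIN_APPROX_NONE); k=max(cs,key=cv2.contourArea)
box=cv2.boxPoints(cv2.minAreaRect(k)); P=pix2plane(c,T,box,.045); print(box,P.round(4)); print(np.linalg.norm(P-np.roll(P,1,0),axis=1),P.mean(0))
E
```

```text
[[269.7927  202.13416]
 [381.41464 189.73172]
 [388.4512  253.06097]
 [276.82925 265.4634 ]] [[ 0.5438  0.1394  0.045 ]
 [ 0.5814 -0.1366  0.045 ]
 [ 0.425  -0.1556  0.045 ]
 [ 0.389   0.117   0.045 ]]
[0.15638435 0.27862894 0.15758241 0.27492069] [ 0.48478804 -0.00894217  0.045     ]
```

View pics/c1.png

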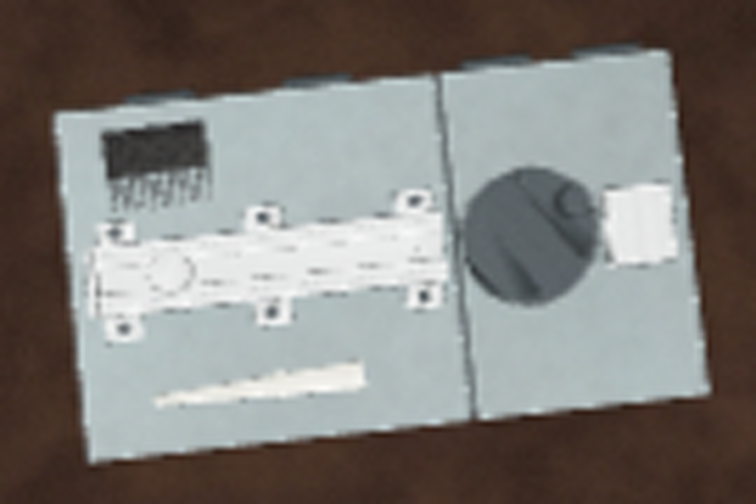

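Confirmed: the largest bolt sits in the channel, with its knob at crop (170,272). The disc is at (531,236), and its stud at (574,200) lies between the keeper side and +x, so I'll turn it anticlockwise to pi.

```bash
python3 - <<'E'
from h import *
c,T=cam('top')
f=lambda x,y:(262+x/5.6,183+y/5.6)
for n,p,z in(('disc',f(531,236),.062),('stud',f(574,200),.09),('knob',f(170,272),.091),('keeper',f(640,224),.065),('chR',f(446,244),.065)):
    print(n,pix2plane(c,T,[p],z).round(4))
E
```

```text
disc [[ 0.4909 -0.0752  0.062 ]]
stud [[ 0.5049 -0.0909  0.09  ]]
knob [[0.4706 0.0789 0.091 ]]
keeper [[ 0.497  -0.1222  0.065 ]]
chR [[ 0.4864 -0.0382  0.065 ]]
```

```bash
python3 -m crank '[{"dx":0.04,"dz":0.0,"dy":0.01,"grip":-1},{"dx":0.08,"dy":0.02,"twist":-4,"grip":-1},{"dx":0.115,"dy":0.04,"twist":-8,"grip":-1},{"dx":0.14,"dy":0.07,"twist":-11.3,"grip":-1},{"dx":0.16,"dy":0.1,"twist":-11.3,"grip":-1}]' 10
```

```text
invalid input at $[0]: expected keys dx, dy, dz, twist, grip
```

```bash
python3 -m crank '[{"dx":0.03,"dy":0.02,"dz":0,"twist":0,"grip":-1},{"dx":0.06,"dy":0.04,"dz":0,"twist":-4,"grip":-1},{"dx":0.09,"dy":0.06,"dz":0,"twist":-8,"grip":-1},{"dx":0.12,"dy":0.08,"dz":0,"twist":-11.3,"grip":-1},{"dx":0.15,"dy":0.10,"dz":0,"twist":-11.3,"grip":-1}]' 10
```

```text
t: 0.52
eef_pos: [0.3714, -0.5367, 0.2262]
ee_rot: [3.141, -0.0, -3.01]
force: [0.2, 0.2, -0.4]
width: 0.0598
gripper_force: 0.0
```

```bash
python3 -m crank '[{"dx":0.015,"dy":0.038,"dz":0,"twist":0,"grip":-1},{"dx":0.03,"dy":0.076,"dz":0,"twist":0,"grip":-1},{"dx":0.045,"dy":0.114,"dz":0,"twist":0,"grip":-1},{"dx":0.06,"dy":0.15,"dz":0,"twist":0,"grip":-1},{"dx":0.07,"dy":0.19,"dz":0,"twist":0,"grip":-1}]'
```

```text
t: 0.93
eef_pos: [0.4412, -0.3463, 0.2261]
ee_rot: [3.141, -0.001, -3.006]
force: [1.3, 0.5, 0.3]
width: 0.0266
gripper_force: 0.0
```

```bash
python3 -m crank '[{"dx":0.01,"dy":0.04,"dz":0,"twist":0,"grip":-1},{"dx":0.02,"dy":0.08,"dz":0,"twist":0,"grip":-1},{"dx":0.03,"dy":0.12,"dz":-0.01,"twist":0,"grip":-1},{"dx":0.04,"dy":0.155,"dz":-0.02,"twist":0,"grip":-1},{"dx":0.05,"dy":0.19,"dz":-0.03,"twist":0,"grip":-1}]'
```

```text
t: 1.35
eef_pos: [0.4905, -0.1559, 0.1964]
ee_rot: [3.141, 0.001, -3.006]
force: [0.5, -0.4, 0.2]
width: 0.0006
gripper_force: 0.0
```

```bash
python3 - <<'E'
from h import *
c,T,im=snap('wrist','w1.png'); print(T.round(3).tolist())
E
```

```text
[[-0.135, 0.947, 0.29, 0.412], [0.991, 0.129, 0.04, -0.167], [0.001, 0.293, -0.956, 0.353], [0.0, 0.0, 0.0, 1.0]]
```

View pics/w1.png

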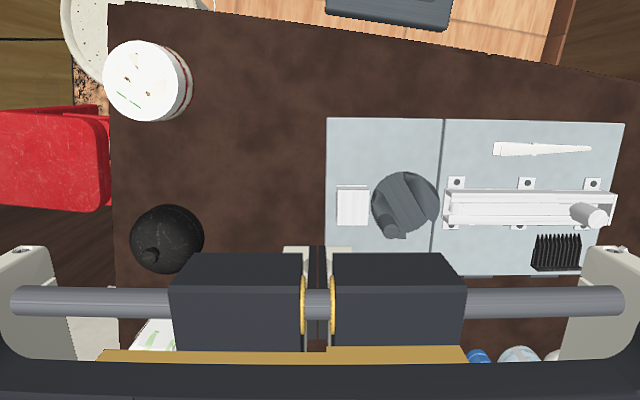

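The wrist view shows the disc at (404,205), the stud top near (396,233), the keeper at (352,205) and the knob at (592,214). The case is square to the image, so the yaw is right. I'll measure on an enlarged crop.

```bash
python3 - <<'E'
from h import *
im=cv2.imread('pics/w1.png'); 
cv2.imwrite('pics/w1c.png',cv2.resize(im[165:250,325:453],None,fx=6,fy=6,interpolation=cv2.INTER_CUBIC))
c=arm.get_calibration('wrist'); T=np.load('pics/w1.png.npz')['T']
g=cv2.cvtColor(im,cv2.COLOR_BGR2GRAY)
m=np.zeros_like(g); m[165:245,369:440]=(g[165:245,369:440]<125)
cs,_=cv2.findContours(m,cv2.RETR_EXTERNAL,cv2.CHAIN_APPROX_NONE); k=max(cs,key=cv2.contourArea); print(cv2.boundingRect(k),cv2.minEnclosingCircle(k))
w=np.zeros_like(g); w[175:235,330:372]=(g[175:235,330:372]>215)
cs,_=cv2.findContours(w,cv2.RETR_EXTERNAL,cv2.CHAIN_APPROX_NONE); k=max(cs,key=cv2.contourArea); bx=cv2.boxPoints(cv2.minAreaRect(k));print(bx); P=pix2plane(c,T,bx,.065);print(P.round(4),P.mean(0))
E
```

```text
(371, 165, 69, 80) ((414.42413330078125, 202.41636657714844), 44.765689849853516)
[[337. 190.]
 [369. 190.]
 [369. 225.]
 [337. 225.]]
[[ 0.4847 -0.1397  0.065 ]
 [ 0.481  -0.1124  0.065 ]
 [ 0.5127 -0.1066  0.065 ]
 [ 0.5165 -0.1349  0.065 ]] [ 0.49871268 -0.1234112   0.065     ]
```

View pics/w1c.png

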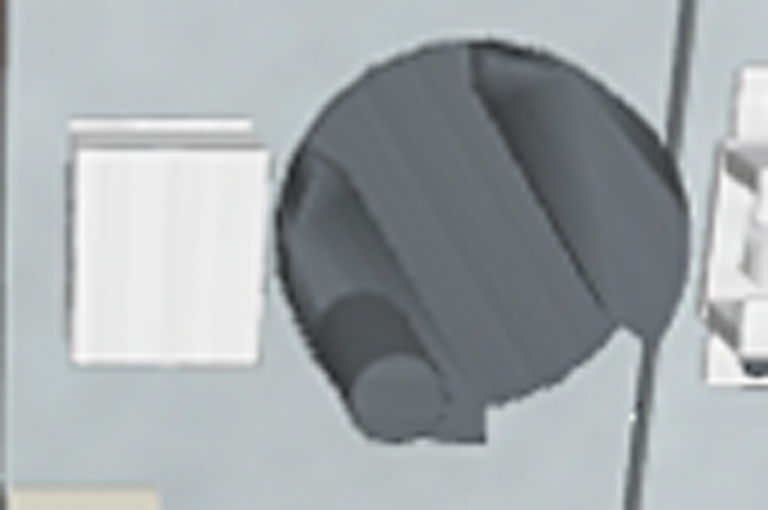

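```bash
cat >> h.py <<'E'
yaw=0.135; ex=np.array([np.cos(yaw),np.sin(yaw)]); ey=np.array([-np.sin(yaw),np.cos(yaw)])
E
python3 - <<'E'
from h import *
c=arm.get_calibration('wrist'); T=np.load('pics/w1.png.npz')['T']
q=lambda p,z:pix2plane(c,T,[p],z)[0][:2]
D=q((405.5,205),.062); S=q((391.5,231),.09); K=q((595,208),.091)
k1=q((337,207),.065);k2=q((369,207),.065)
A=q((327,118),.045);B=q((623.5,124),.045);print('edge',A,B,np.linalg.norm(A-B),np.arctan2(-(B-A)[0],(B-A)[1]))
for n,p in(('disc',D),('stud',S),('knob',K),('k1',k1),('k2',k2)): print(n,p.round(4),'case rel disc',((p-D)@ex).round(4),((p-D)@ey).round(4))
print(np.linalg.norm(S-D)); t=arm.get_state()['eef_pos'][:2]; print(t,(t-D)@ex,(t-D)@ey)
d=D+.022*ex-.0*ey
E
```

```text
edge [ 0.4270454  -0.15619658] [0.39264689 0.11166564] 0.27006189839203526 0.12771964787698553
disc [ 0.4908 -0.0773] case rel disc 0.0 0.0
stud [ 0.5066 -0.0927] case rel disc 0.0136 -0.0174
knob [0.4642 0.0714] case rel disc -0.0064 0.1509
k1 [ 0.4999 -0.1374] case rel disc 0.0009 -0.0608
k2 [ 0.4961 -0.1097] case rel disc 0.0009 -0.0328
0.02204038198094512
[ 0.49124604 -0.15164549] -0.009581853168309163 -0.07372422315875937
```

```bash
python3 -m crank '[{"dx":0.012,"dy":0.01,"dz":-0.02,"twist":0,"grip":-1},{"dx":0.025,"dy":0.021,"dz":-0.04,"twist":0,"grip":-1},{"dx":0.025,"dy":0.021,"dz":-0.07,"twist":0,"grip":-1},{"dx":0.025,"dy":0.021,"dz":-0.09,"twist":0,"grip":-1},{"dx":0.025,"dy":0.021,"dz":-0.09,"twist":0,"grip":-1}]'
```

```text
t: 1.82
eef_pos: [0.5124, -0.1366, 0.1022]
ee_rot: [3.14, -0.008, -3.006]
force: [-0.7, -0.1, -0.4]
width: 0.0008
gripper_force: 0.0
```

```bash
python3 -m crank '[{"dx":0.001,"dy":0,"dz":-0.01,"twist":0,"grip":-1},{"dx":0.001,"dy":0,"dz":-0.02,"twist":0,"grip":-1},{"dx":0.001,"dy":0,"dz":-0.032,"twist":0,"grip":-1},{"dx":0.001,"dy":0,"dz":-0.032,"twist":0,"grip":-1},{"dx":0.001,"dy":0,"dz":-0.032,"twist":0,"grip":-1}]'; python3 -c "
from h import *
s=arm.get_state();D=np.array([.4908,-.0773]);t=s['eef_pos'];print(t,s['force'],(t[:2]-D)@ex,(t[:2]-D)@ey)
c,T,im=snap('wrist','w2.png'); cv2.imwrite('pics/w2c.png',cv2.resize(im[90:330,200:520],None,fx=2.4,fy=2.4))"
```

```text
t: 2.23
eef_pos: [0.5165, -0.1372, 0.0748]
ee_rot: [-3.141, -0.0, -3.006]
force: [0.3, -0.2, 0.8]
width: 0.0006
gripper_force: 0.0
[ 0.51650756 -0.13718595  0.07478881] [ 0.29876144 -0.21913376  0.79767583] 0.017413590310677275 -0.06280105477241751
```

View pics/w2c.png

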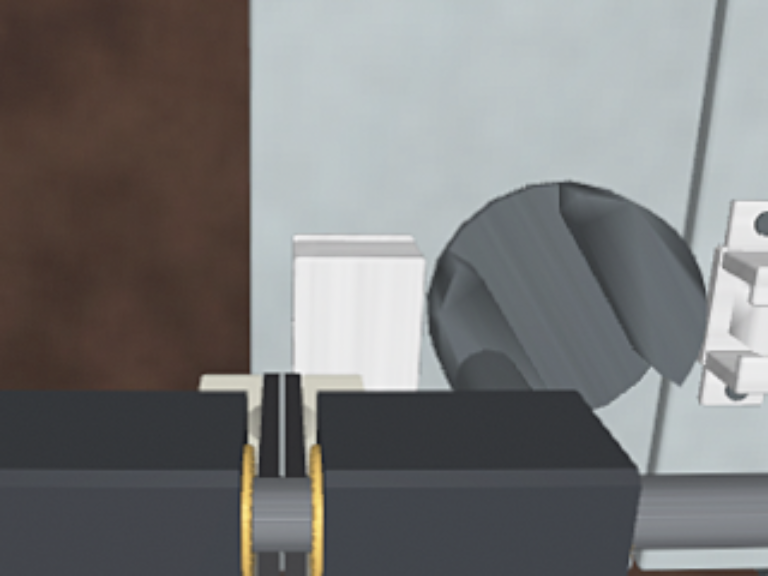

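```bash
python3 -m crank '[{"dx":0,"dy":0.005,"dz":-0.001,"twist":0,"grip":-1},{"dx":-0.001,"dy":0.01,"dz":-0.002,"twist":0,"grip":-1},{"dx":-0.002,"dy":0.015,"dz":-0.002,"twist":0,"grip":-1},{"dx":-0.0025,"dy":0.019,"dz":-0.002,"twist":0,"grip":-1},{"dx":-0.003,"dy":0.023,"dz":-0.002,"twist":0,"grip":-1}]';python3 -m crank '[{"dx":0,"dy":0.002,"dz":0,"twist":0,"grip":-1},{"dx":0,"dy":0.004,"dz":0,"twist":0,"grip":-1},{"dx":0,"dy":0.006,"dz":0,"twist":0,"grip":-1},{"dx":0,"dy":0.008,"dz":0,"twist":0,"grip":-1},{"dx":0,"dy":0.01,"dz":0,"twist":0,"grip":-1}]'; python3 -c "
from h import *
s=arm.get_state();D=np.array([.4908,-.0773]);t=s['eef_pos'];print(t,s['force'],(t[:2]-D)@ex,(t[:2]-D)@ey)
c,T,im=snap('wrist','w3.png'); cv2.imwrite('pics/w3c.png',cv2.resize(im[110:330,200:490],None,fx=2.6,fy=2.6))"
```

```text
t: 2.7
eef_pos: [0.5138, -0.1136, 0.073]
ee_rot: [-3.141, 0.001, -3.005]
force: [6.9, -17.7, -2.2]
width: 0.0004
gripper_force: 9.1
t: 3.12
eef_pos: [0.5176, -0.1047, 0.0741]
ee_rot: [-3.139, 0.007, -3.005]
force: [6.4, -6.4, 0.8]
width: 0.0006
gripper_force: 3.8
[ 0.51762926 -0.10473139  0.07413146] [ 6.37524377 -6.39030243  0.84174171] 0.02289314545635589 -0.030792762098927038
```

View pics/w3c.png

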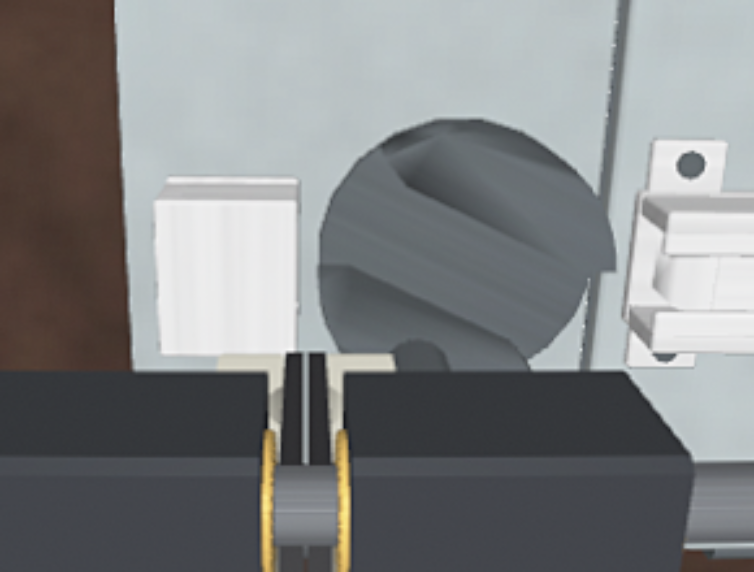

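```bash
cat > ang.py <<'E'
import sys
from h import *
f=sys.argv[1]
s=arm.get_state();D=np.array([.4908,-.0773]);t=s['eef_pos'];print(t,s['force'],(t[:2]-D)@ex,(t[:2]-D)@ey)
c,T,im=snap('wrist',f)
g=cv2.cvtColor(im,cv2.COLOR_BGR2GRAY)
L=cv2.createLineSegmentDetector().detect(cv2.createCLAHE(4,(8,8)).apply(g))[0].reshape(-1,2,2)
for l in L:
    P=(pix2plane(c,T,l,.062)[:,:2]-D)@np.c_[ex,ey]
    d=P[1]-P[0]; n=np.linalg.norm(d)
    if n>.015 and (np.linalg.norm(P,axis=1)<.034).all():
        if d[1]<0:d=-d
        print(l.round().tolist(),(P*1000).round(1).tolist(),'slope',np.arctan2(d[0],d[1]).round(3))
E
python3 ang.py w4.png;python3 -m crank '[{"dx":0,"dy":0.002,"dz":0,"twist":0,"grip":-1},{"dx":-0.001,"dy":0.004,"dz":0,"twist":0,"grip":-1},{"dx":-0.001,"dy":0.006,"dz":0,"twist":0,"grip":-1},{"dx":-0.002,"dy":0.006,"dz":0,"twist":0,"grip":-1},{"dx":-0.002,"dy":0.006,"dz":0,"twist":0,"grip":-1}]';python3 ang.py w5.png
```

```text
[ 0.51684602 -0.10419562  0.07396852] [ 4.37538622 -5.09457254  1.32459686] 0.022189143756864822 -0.03015644498879368
[[413.0, 210.0], [352.0, 183.0]] [[-2.0, 18.8], [-16.4, -13.3]] slope 0.423
[[421.0, 249.0], [425.0, 219.0]] [[20.0, 25.0], [2.9, 25.4]] slope -1.55
[[332.0, 214.0], [397.0, 241.0]] [[-0.2, -23.2], [15.2, 11.4]] slope 0.417
[[323.0, 237.0], [320.0, 210.0]] [[12.8, -27.8], [-2.4, -29.1]] slope 1.481
[[401.0, 248.0], [336.0, 224.0]] [[19.3, 14.0], [5.6, -20.8]] slope 0.375
[[413.0, 233.0], [358.0, 209.0]] [[10.3, 19.9], [-2.9, -9.8]] slope 0.419
[[357.0, 208.0], [327.0, 195.0]] [[-3.0, -10.1], [-10.1, -25.7]] slope 0.426
t: 3.63
eef_pos: [0.5118, -0.0978, 0.0729]
ee_rot: [-3.141, 0.001, -3.006]
force: [2.2, -2.1, 1.2]
width: 0.0001
gripper_force: 1.2
[ 0.51182232 -0.09778752  0.07290206] [ 2.15915862 -2.14424843  1.20670457] 0.018073620953183944 -0.023130509560190977
[[310.0, 195.0], [330.0, 173.0]] [[-14.3, -27.0], [-25.9, -17.1]] slope -0.86
[[397.0, 246.0], [344.0, 244.0]] [[13.2, 18.6], [11.9, -9.3]] slope 0.044
[[383.0, 207.0], [328.0, 202.0]] [[-8.1, 10.0], [-10.6, -18.0]] slope 0.09
[[324.0, 234.0], [392.0, 239.0]] [[6.8, -19.9], [9.5, 15.6]] slope 0.078
[[386.0, 176.0], [346.0, 175.0]] [[-24.2, 10.4], [-24.7, -9.6]] slope 0.025
[[331.0, 186.0], [362.0, 199.0]] [[-19.2, -16.5], [-12.6, -1.0]] slope 0.398
[[409.0, 226.0], [328.0, 220.0]] [[2.3, 24.3], [-1.2, -18.0]] slope 0.083
```

```bash
python3 -m crank '[{"dx":0,"dy":0.001,"dz":0,"twist":0,"grip":-1},{"dx":0,"dy":0.002,"dz":0,"twist":0,"grip":-1},{"dx":0,"dy":0.002,"dz":0,"twist":0,"grip":-1},{"dx":0,"dy":0.002,"dz":0,"twist":0,"grip":-1},{"dx":0,"dy":0.002,"dz":0,"twist":0,"grip":-1}]';python3 ang.py w6.png
python3 - <<'E'
from h import *
c=arm.get_calibration('wrist'); T=np.load('pics/w6.png.npz')['T'];im=cv2.imread('pics/w6.png',0)
L=cv2.createLineSegmentDetector().detect(im)[0].reshape(-1,2,2)
for l in L:
    P=pix2plane(c,T,l,.065)[:,:2];d=P[1]-P[0]
    if l[:,0].min()>425 and l[:,1].max()<260 and np.linalg.norm(d)>.06:
        d=d if d[1]>0 else -d
        print(l.round().tolist(),np.arctan2(-d[0],d[1]).round(4))
E
```

```text
t: 4.1
eef_pos: [0.5112, -0.0959, 0.0724]
ee_rot: [3.141, -0.001, -3.006]
force: [2.0, -0.8, 0.9]
width: 0.0005
gripper_force: 0.9
[ 0.5111536  -0.0958963   0.07239104] [ 2.00830616 -0.7815865   0.93324043] 0.01766553262109544 -0.021166492551497166
[[358.0, 164.0], [391.0, 173.0]] [[-30.9, -1.7], [-26.2, 14.8]] slope 0.274
[[391.0, 175.0], [412.0, 197.0]] [[-25.5, 15.1], [-14.1, 26.1]] slope 0.801
[[391.0, 207.0], [321.0, 207.0]] [[-8.9, 15.7], [-8.9, -19.9]] slope 0.002
[[322.0, 238.0], [401.0, 238.0]] [[8.1, -19.2], [8.3, 22.0]] slope 0.004
[[377.0, 176.0], [339.0, 178.0]] [[-25.0, 7.9], [-23.7, -10.7]] slope -0.068
[[324.0, 190.0], [356.0, 201.0]] [[-17.8, -18.1], [-12.2, -2.2]] slope 0.342
[[408.0, 223.0], [309.0, 224.0]] [[0.1, 25.3], [0.3, -25.6]] slope -0.005
[[394.0, 244.0], [353.0, 245.0]] [[11.8, 19.0], [11.9, -2.7]] slope -0.006
[[638.0, 81.0], [428.0, 74.0]] 0.1283
[[446.0, 255.0], [583.0, 254.0]] 0.1312
[[634.0, 241.0], [436.0, 240.0]] 0.1245
[[638.0, 203.0], [439.0, 201.0]] 0.1282
[[638.0, 220.0], [509.0, 220.0]] 0.131
[[518.0, 195.0], [638.0, 197.0]] 0.1246
[[438.0, 217.0], [616.0, 218.0]] 0.1264
```

```bash
python3 -m crank '[{"dx":0,"dy":-0.004,"dz":0,"twist":0,"grip":-1},{"dx":0,"dy":-0.008,"dz":0.005,"twist":0,"grip":-1},{"dx":0,"dy":-0.01,"dz":0.03,"twist":0,"grip":-1},{"dx":0,"dy":-0.01,"dz":0.06,"twist":0,"grip":-1},{"dx":-0.005,"dy":0.01,"dz":0.08,"twist":0.4,"grip":-1}]';python3 -m crank '[{"dx":-0.008,"dy":0.036,"dz":0,"twist":0,"grip":-1},{"dx":-0.016,"dy":0.072,"dz":0,"twist":0,"grip":-1},{"dx":-0.024,"dy":0.108,"dz":0,"twist":0,"grip":-1},{"dx":-0.032,"dy":0.144,"dz":0,"twist":0,"grip":-1},{"dx":-0.038,"dy":0.18,"dz":0,"twist":0,"grip":-1}]';python3 - <<'E'
from h import *
c,T,im=snap('wrist','w7.png');cv2.imwrite('pics/w7c.png',cv2.resize(im[120:330,80:480],None,fx=2,fy=2))
E
```

```text
t: 4.57
eef_pos: [0.507, -0.0878, 0.1545]
ee_rot: [-3.141, -0.0, -3.001]
force: [0.4, 0.7, 0.7]
width: 0.0007
gripper_force: 0.0
t: 4.98
eef_pos: [0.4672, 0.095, 0.1529]
ee_rot: [3.141, -0.0, -3.0]
force: [-0.0, -0.2, -0.3]
width: 0.0006
gripper_force: 0.0
```

View pics/w7c.png

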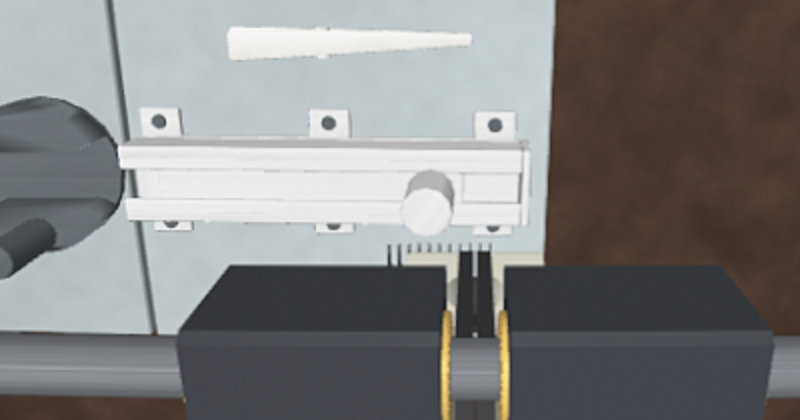

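The slot is lined up with the channel, and the knob top is at crop (427,211), which is full-frame (293.5,225.5).

```bash
python3 - <<'E'
from h import *
c=arm.get_calibration('wrist'); T=np.load('pics/w7.png.npz')['T']
y=.128;E=np.c_[[np.cos(y),np.sin(y)],[-np.sin(y),np.cos(y)]];D=np.array([.4908,-.0773])
K=pix2plane(c,T,[(293.5,225.5)],.091)[0][:2]; t=arm.get_state()['eef_pos']
print(K,(K-D)@E,t,(t[:2]-D)@E)
G=D+E@[0.,((K-D)@E)[1]+.009+.017+.01]; print('goal',G,G-t[:2])
E
```

```text
[0.47229673 0.07925212] [0.0016321  0.15763335] [0.46764427 0.09974026 0.1532093 ] [-0.00036698  0.17854777]
goal [0.46608256 0.11474927] [-0.00156171  0.01500901]
```

```bash
python3 -m crank '[{"dx":-0.001,"dy":0.015,"dz":0,"twist":0,"grip":-1},{"dx":-0.001,"dy":0.015,"dz":-0.025,"twist":0,"grip":-1},{"dx":-0.001,"dy":0.015,"dz":-0.05,"twist":0,"grip":-1},{"dx":-0.001,"dy":0.015,"dz":-0.07,"twist":0,"grip":-1},{"dx":-0.001,"dy":0.015,"dz":-0.079,"twist":0,"grip":-1}]';python3 -m crank '[{"dx":0.0004,"dy":-0.003,"dz":0,"twist":0,"grip":-1},{"dx":0.0008,"dy":-0.006,"dz":0,"twist":0,"grip":-1},{"dx":0.0012,"dy":-0.009,"dz":0,"twist":0,"grip":-1},{"dx":0.0015,"dy":-0.012,"dz":0,"twist":0,"grip":-1},{"dx":0.002,"dy":-0.015,"dz":0,"twist":0,"grip":-1}]'
```

```text
t: 5.45
eef_pos: [0.4658, 0.108, 0.0714]
ee_rot: [-3.14, -0.004, -2.999]
force: [-0.2, 0.2, -0.1]
width: 0.0003
gripper_force: 0.0
t: 5.87
eef_pos: [0.4702, 0.094, 0.0746]
ee_rot: [3.141, 0.002, -2.999]
force: [-0.8, 1.2, 1.3]
width: 0.0002
gripper_force: 0.8
```

```bash
python3 -m crank '[{"dx":0.0005,"dy":-0.004,"dz":0,"twist":0,"grip":-1},{"dx":0.001,"dy":-0.008,"dz":0,"twist":0,"grip":-1},{"dx":0.0015,"dy":-0.012,"dz":0,"twist":0,"grip":-1},{"dx":0.002,"dy":-0.016,"dz":0,"twist":0,"grip":-1},{"dx":0.0025,"dy":-0.02,"dz":0,"twist":0,"grip":-1}]';python3 -m crank '[{"dx":0.0005,"dy":-0.004,"dz":0,"twist":0,"grip":-1},{"dx":0.001,"dy":-0.008,"dz":0,"twist":0,"grip":-1},{"dx":0.0015,"dy":-0.012,"dz":0,"twist":0,"grip":-1},{"dx":0.002,"dy":-0.016,"dz":0,"twist":0,"grip":-1},{"dx":0.0025,"dy":-0.02,"dz":0,"twist":0,"grip":-1}]';python3 - <<'E'
from h import *
c,T,im=snap('wrist','w8.png');cv2.imwrite('pics/w8c.png',cv2.resize(im[120:330,80:480],None,fx=2,fy=2))
E
```

```text
t: 6.28
eef_pos: [0.4721, 0.0737, 0.0737]
ee_rot: [3.142, 0.0, -2.999]
force: [-0.0, 1.2, 1.1]
width: 0.0004
gripper_force: 0.8
t: 6.7
eef_pos: [0.4745, 0.0537, 0.0735]
ee_rot: [-3.142, -0.0, -2.999]
force: [-0.1, 1.4, 1.7]
width: 0.0001
gripper_force: 0.9
```

View pics/w8c.png

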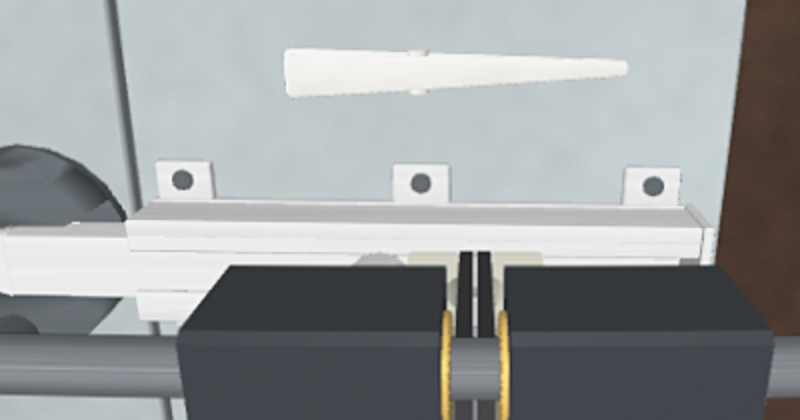

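The bolt is entering the slot cleanly at about 1.4 N, with roughly 50 mm left.

```bash
python3 -m crank '[{"dx":0.0005,"dy":-0.004,"dz":0,"twist":0,"grip":-1},{"dx":0.001,"dy":-0.008,"dz":0,"twist":0,"grip":-1},{"dx":0.0015,"dy":-0.012,"dz":0,"twist":0,"grip":-1},{"dx":0.002,"dy":-0.016,"dz":0,"twist":0,"grip":-1},{"dx":0.0025,"dy":-0.02,"dz":0,"twist":0,"grip":-1}]';python3 -m crank '[{"dx":0.0005,"dy":-0.004,"dz":0,"twist":0,"grip":-1},{"dx":0.001,"dy":-0.008,"dz":0,"twist":0,"grip":-1},{"dx":0.0015,"dy":-0.012,"dz":0,"twist":0,"grip":-1},{"dx":0.002,"dy":-0.016,"dz":0,"twist":0,"grip":-1},{"dx":0.0025,"dy":-0.02,"dz":0,"twist":0,"grip":-1}]'
```

```text
t: 7.17
eef_pos: [0.477, 0.0337, 0.0736]
ee_rot: [3.142, -0.0, -2.999]
force: [0.2, 1.1, 1.4]
width: 0.0002
gripper_force: 0.7
t: 7.58
eef_pos: [0.4795, 0.0137, 0.0736]
ee_rot: [3.142, 0.0, -2.999]
force: [-0.4, 1.7, 1.1]
width: 0.0005
gripper_force: 0.7
```

```bash
python3 -m crank '[{"dx":0.0002,"dy":-0.0015,"dz":0,"twist":0,"grip":-1},{"dx":0.0004,"dy":-0.003,"dz":0,"twist":0,"grip":-1},{"dx":0.0006,"dy":-0.0045,"dz":0,"twist":0,"grip":-1},{"dx":0.0008,"dy":-0.006,"dz":0,"twist":0,"grip":-1},{"dx":0.001,"dy":-0.0075,"dz":0,"twist":0,"grip":-1}]'; python3 -m crank '[{"dx":0.0001,"dy":-0.0005,"dz":0,"twist":0,"grip":-1},{"dx":0.0001,"dy":-0.001,"dz":0,"twist":0,"grip":-1},{"dx":0.0002,"dy":-0.0015,"dz":0,"twist":0,"grip":-1},{"dx":0.0003,"dy":-0.002,"dz":0,"twist":0,"grip":-1},{"dx":0.0003,"dy":-0.0025,"dz":0,"twist":0,"grip":-1}]'
```

```text
t: 8.0
eef_pos: [0.4805, 0.0065, 0.0735]
ee_rot: [-3.142, -0.0, -2.999]
force: [-0.8, 0.8, 0.4]
width: 0.0003
gripper_force: 0.6
t: 8.42
eef_pos: [0.4814, 0.0051, 0.0737]
ee_rot: [3.14, 0.002, -2.999]
force: [-1.9, 10.1, 1.2]
width: 0.0002
gripper_force: 5.3
```

```bash
python3 -m crank '[{"dx":0,"dy":-0.0005,"dz":0,"twist":0,"grip":-1},{"dx":0,"dy":-0.001,"dz":0,"twist":0,"grip":-1},{"dx":0,"dy":-0.0015,"dz":0,"twist":0,"grip":-1},{"dx":0,"dy":-0.0015,"dz":0,"twist":0,"grip":-1},{"dx":0,"dy":-0.0015,"dz":0,"twist":0,"grip":-1}]'; python3 -m crank '[{"dx":-0.001,"dy":0.01,"dz":0,"twist":0,"grip":-1},{"dx":-0.002,"dy":0.02,"dz":0.01,"twist":0,"grip":-1},{"dx":-0.003,"dy":0.025,"dz":0.04,"twist":0,"grip":-1},{"dx":-0.003,"dy":0.025,"dz":0.08,"twist":0,"grip":-1},{"dx":-0.01,"dy":0.0,"dz":0.11,"twist":0,"grip":-1}]'
python3 - <<'E'
from h import *
c,T,im=snap('wrist','w9.png');cv2.imwrite('pics/w9c.png',cv2.resize(im[120:290,60:460],None,fx=2,fy=2))
E
```

```text
t: 8.83
eef_pos: [0.4816, 0.005, 0.0738]
ee_rot: [3.139, 0.003, -2.999]
force: [-3.3, 15.7, 1.6]
width: 0.0003
gripper_force: 8.4
t: 9.25
eef_pos: [0.4723, 0.0044, 0.186]
ee_rot: [-3.141, 0.001, -2.996]
force: [1.7, -0.0, 1.2]
width: 0.0006
gripper_force: 0.0
```

View pics/w9c.png

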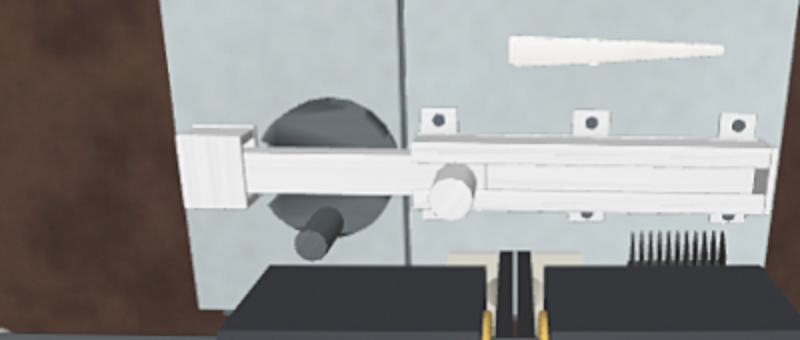

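The bolt runs through the disc into the keeper, with the knob at crop (453,198). I'll check the knob distance, which should be 57 mm, and hand in if it agrees.

```bash
python3 - <<'E'
from h import *
c=arm.get_calibration('wrist'); T=np.load('pics/w9.png.npz')['T']
y=.128;E=np.c_[[np.cos(y),np.sin(y)],[-np.sin(y),np.cos(y)]];D=np.array([.4908,-.0773])
K=(pix2plane(c,T,[(286.5,219)],.091)[0][:2]-D)@E; print(K)
s=arm.get_state(); print(s['qd'].round(3) if hasattr(s['qd'],'round') else s['qd'])
if abs(K[1]-.057)<.004: print(arm.job_done())
E
```

```text
[0.00253743 0.05942814]
[ 0.014  0.027 -0.049 -0.008  0.159 -0.071]
the job is handed in; nothing more can be done
None
```

The job is handed in: the disc is lined up to within about 0.01 rad, and the bolt was pushed through it until it met a firm stop (about 16 N). The knob then measured about 59 mm from the disc axis against 57 mm expected fully home, and the arm was raised clear; no verdict was returned.

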